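Make up two milk-sampling kits

TASK

Make up the two sampling kits: the red-lidded pot, the green-capped tube and the amber bottle go into the blue carrier, the blue-lidded pot and the orange-capped tube into the yellow carrier, each standing upright on the floor of a compartment of its own (any compartment of the right carrier will do). Set things down, do not drop or throw them, and leave the yellow-lidded pot and the black-capped tube standing where they are.

Things in the scene. Friction and masses are not known exactly. Their poses are not given: they have to be found in the camera images.
- pot_red: Sample pot standing upright: white body 42 mm tall tapering from 40 mm across under the lid to 36 mm at the foot, red screw lid above it 44 mm across and 18 mm tall (grip it there), 60 mm tall in all, about 70 g. Origin at the centre of its underside, z up. At the start all seven pots, tubes and the bottle stand on the bench in a loose row along world y, nearer the robot than the carriers, at least 70 mm apart, in any order.
- pot_blue: Sample pot standing upright: white body 42 mm tall tapering from 40 mm across under the lid to 36 mm at the foot, blue screw lid above it 44 mm across and 18 mm tall (grip it there), 60 mm tall in all, about 70 g. Origin at the centre of its underside, z up. At the start all seven pots, tubes and the bottle stand on the bench in a loose row along world y, nearer the robot than the carriers, at least 70 mm apart, in any order.
- pot_yellow: Sample pot standing upright: white body 42 mm tall tapering from 40 mm across under the lid to 36 mm at the foot, yellow screw lid above it 44 mm across and 18 mm tall (grip it there), 60 mm tall in all, about 70 g. Origin at the centre of its underside, z up. Spare stock: stays where it stands. At the start all seven pots, tubes and the bottle stand on the bench in a loose row along world y, nearer the robot than the carriers, at least 70 mm apart, in any order.
- tube_green: Test-strip tube standing upright: white body 25 mm across and 57 mm tall with green rings low down, green cap above it 28 mm across and 18 mm tall (grip it there), 75 mm tall in all, about 40 g. Origin at the centre of its underside, z up. At the start all seven pots, tubes and the bottle stand on the bench in a loose row along world y, nearer the robot than the carriers, at least 70 mm apart, in any order.
- tube_orange: Test-strip tube standing upright: white body 25 mm across and 57 mm tall with orange rings low down, orange cap above it 28 mm across and 18 mm tall (grip it there), 75 mm tall in all, about 40 g. Origin at the centre of its underside, z up. At the start all seven pots, tubes and the bottle stand on the bench in a loose row along world y, nearer the robot than the carriers, at least 70 mm apart, in any order.
- tube_black: Test-strip tube standing upright: white body 25 mm across and 57 mm tall with black rings low down, black cap above it 28 mm across and 18 mm tall (grip it there), 75 mm tall in all, about 40 g. Origin at the centre of its underside, z up. Spare stock: stays where it stands. At the start all seven pots, tubes and the bottle stand on the bench in a loose row along world y, nearer the robot than the carriers, at least 70 mm apart, in any order.
- bottle_amber: Reagent bottle standing upright: amber glass 36 mm across with a white paper label, shoulder from 38 to 48 mm, white cap above it 26 mm across and 22 mm tall (grip it there), 70 mm tall in all, about 70 g. Origin at the centre of its underside, z up. At the start all seven pots, tubes and the bottle stand on the bench in a loose row along world y, nearer the robot than the carriers, at least 70 mm apart, in any order.
- carrier_blue: Blue kit carrier, an open tray 208 mm long (its y) by 72 mm wide (its x) and 24 mm high, walls, dividers and floor 4 mm thick. Dividers make three equal square compartments of 64 by 64 mm in one row along its y, centres at x = 0 and y = -68, 0 and 68 mm; their floor is 4 mm above the origin. Origin at the centre of the underside, z up. 0.8 kg, stands loose on the bench.
- carrier_yellow: Yellow kit carrier, an open tray 140 mm long (its y) by 72 mm wide (its x) and 24 mm high, walls, dividers and floor 4 mm thick. Dividers make two equal square compartments of 64 by 64 mm in one row along its y, centres at x = 0 and y = -34 and 34 mm; their floor is 4 mm above the origin. Origin at the centre of the underside, z up. 0.8 kg, stands loose on the bench.
Mind the look-alikes: they are no part of the job. There is more than one size of the carrier_blue; the job needs the smaller.

How it is judged:
At the end, for the whole second after the job is handed in: The five things stand each in its own compartment of its own carrier: within 32 mm of its centre each way, underside under 9 mm above the carrier's, upright to 0.12 rad, released, at rest. Carriers flat to 0.05 rad. Yellow-lidded pot and black-capped tube upright, within 25 mm of their start (x of pot_red in the frame of carrier_blue between -0.032 and 0.032 m and z of pot_red in the frame of carrier_blue between 0 and 0.009 m and angle between each of pot_red, tube_green, bottle_amber, pot_blue, tube_orange, pot_yellow, tube_black's own z axis and vertical below 0.12 rad and linear speed of each of pot_red, tube_green, bottle_amber, pot_blue, tube_orange below 0.02 m/s and angular speed of each of pot_red, tube_green, bottle_amber, pot_blue, tube_orange below 0.2 rad/s and x of tube_green in the frame of carrier_blue between -0.032 and 0.032 m and z of tube_green in the frame of carrier_blue between 0 and 0.009 m and x of bottle_amber in the frame of carrier_blue between -0.032 and 0.032 m and z of bottle_amber in the frame of carrier_blue between 0 and 0.009 m and ((y of pot_red in the frame of carrier_blue between -0.1 and -0.036 m and y of tube_green in the frame of carrier_blue between -0.032 and 0.032 m and y of bottle_amber in the frame of carrier_blue between 0.036 and 0.1 m) or (y of pot_red in the frame of carrier_blue between -0.1 and -0.036 m and y of tube_green in the frame of carrier_blue between 0.036 and 0.1 m and y of bottle_amber in the frame of carrier_blue between -0.032 and 0.032 m) or (y of pot_red in the frame of carrier_blue between -0.032 and 0.032 m and y of tube_green in the frame of carrier_blue between -0.1 and -0.036 m and y of bottle_amber in the frame of carrier_blue between 0.036 and 0.1 m) or (y of pot_red in the frame of carrier_blue between -0.032 and 0.032 m and y of tube_green in the frame of carrier_blue between 0.036 and 0.1 m and y of bottle_amber in the frame of carrier_blue between -0.1 and -0.036 m) or (y of pot_red in the frame of carrier_blue between 0.036 and 0.1 m and y of tube_green in the frame of carrier_blue between -0.1 and -0.036 m and y of bottle_amber in the frame of carrier_blue between -0.032 and 0.032 m) or (y of pot_red in the frame of carrier_blue between 0.036 and 0.1 m and y of tube_green in the frame of carrier_blue between -0.032 and 0.032 m and y of bottle_amber in the frame of carrier_blue between -0.1 and -0.036 m)) and angle between each of carrier_blue, carrier_yellow's own z axis and vertical below 0.05 rad and x of pot_blue in the frame of carrier_yellow between -0.032 and 0.032 m and z of pot_blue in the frame of carrier_yellow between 0 and 0.009 m and x of tube_orange in the frame of carrier_yellow between -0.032 and 0.032 m and z of tube_orange in the frame of carrier_yellow between 0 and 0.009 m and ((y of pot_blue in the frame of carrier_yellow between -0.066 and -0.002 m and y of tube_orange in the frame of carrier_yellow between 0.002 and 0.066 m) or (y of pot_blue in the frame of carrier_yellow between 0.002 and 0.066 m and y of tube_orange in the frame of carrier_yellow between -0.066 and -0.002 m)) and distance of each of pot_yellow, tube_black from where it was at the start of the episode below 0.025 m); the robot touches nothing.
It fails at once if the yellow-lidded pot is shifted by more than 25 mm (distance of pot_yellow from where it was at the start of the episode above 0.025 m).
It fails at once if the black-capped tube is shifted by more than 25 mm (distance of tube_black from where it was at the start of the episode above 0.025 m).
It fails at once if a thing is dropped or thrown (faster than 0.7 m/s with no finger on it, a fall of about 25 mm) ((linear speed of pot_red above 0.7 m/s and contact force between pot_red and the fingers below 0.02 N) or (linear speed of tube_green above 0.7 m/s and contact force between tube_green and the fingers below 0.02 N) or (linear speed of bottle_amber above 0.7 m/s and contact force between bottle_amber and the fingers below 0.02 N) or (linear speed of pot_blue above 0.7 m/s and contact force between pot_blue and the fingers below 0.02 N) or (linear speed of tube_orange above 0.7 m/s and contact force between tube_orange and the fingers below 0.02 N)).
It also fails if it takes over 115 s, if anything falls off the work surface, if the arm or the gripper's body presses on something with over 40 N, if the wrist force passes 120 N, or if a joint passes its speed limit or range.

ROBOT

A 7-joint arm with a two-finger parallel gripper is mounted at the origin on the work surface. World frame = base frame: x ahead of the robot, y to its left, z up, the work surface at z = 0. Lengths are in m, angles in rad, forces in N, time in s.
With the tool pointing down it reaches from about 0.425 to 0.925 m from the base axis. Payload 6.8 kg.
Tool frame: the origin (TCP) lies at the very end of the fingers, on their centre line; the grasp point (between the pads) lies 19 mm behind it; z points along the fingers, y is the line along which they close (so a half turn about z gives the same grasp; the last joint's range is limited). The gripper opens to 88 mm and grips with 3 to 60 N. Pads are 20 mm wide; open, the fingers measure 115 mm over their backs; the gripper's body (75 mm by 178 mm) begins 61 mm behind the grasp point.
Start: joints at [1.183, 0.477, 0.022, 1.555, -0.011, 1.109, -0.083], TCP at [0.186, -0.649, 0.223] pointing down, gripper open.
Joint ranges: [-2.96, 2.96], [-0.34, 2.1], [-1.41, 1.46], [0.24, 2.44], [-1.37, 4.51], [0.17, 1.92], [-2.96, 2.96]. Speed limits (rad/s): [2.39, 2.39, 3.14, 3.14, 3.14, 3.14, 3.14].

INTERFACE

Orientations are given as [roll, pitch, yaw] about the fixed x, y, z axes, in that order (R = Rz(yaw) Ry(pitch) Rx(roll)).
In Python, from plant import bot gives the robot as it stands.
- The arm moves only by the tool step_arm, never from a script. Its argument "motion" is a list of rows, each a list of 6 numbers: the shift along the tool's x, y, z in cm, then the turn, a rotation vector about the tool's x, y, z in rad. A call has 1 to 5 rows; each row shifts and turns the commanded pose from where the row before left it, along the tool's axes as they then stand; what a row does not reach is not made up. A row lasts 1/12 s, in which the tool goes at most 41.7 mm and 7.16 degrees, less where a joint would pass 70% of its speed; a pose out of reach is approached as far as the arm can. A call with a gripper value outside its range is refused whole. "jaw" is the opening in per cent of the stroke, from 0 (shut) to 100 (fully open), set as the call begins (left out, the last holds). The fingers move at their own pace and stop on an object; "newtons" is the grip in N (left out, the last holds). Time passes only in rows, so rows that do not move let the fingers close. It gives the time, the measured TCP pose, the force, the opening and the grip force at its end, in the units of the state.
- bot.state(): the state, without advancing time (a new reading comes with each control period).
- bot.snapshot(name): name is "scene" or "top" or "wrist"; returns a dict with "img" (420x560x3 uint8, red, green, blue), "mtx" (3x3 intrinsics, pixels), "k1" (the pictures are not rectified: a ray, as slopes to the right and down, at radius r is drawn at 1 + k1 r^2 times it, then the intrinsics apply), "R" (3x3) and "t" (3): a world point X has camera coordinates R X + t. Camera axes: x right, y down, z forward; pixel columns grow to the right and rows downward; lengths in m; the calibration is good to about 2 mm. A picture is of the moment at which its call begins. There is no depth.
- bot.finish_job(): hands the job in; it is judged then, once.
The state is a dict: "time_s": time; "joint_positions": joint angles; "dq": joint speeds; "effort": joint torques, N m; "position": TCP position; "eef_rot": TCP orientation; "ft_force": force on the tool from outside, world axes, zero at the start; "torque": the same for the moment, N m; "opening": finger opening in m; "gripper_force": force on a finger pad.
Only numpy, scipy, OpenCV 4.12 (cv2) and the standard library are available. Lean on these libraries where they do the work, as an engineer would, in place of code of your own. Each camera call takes 0.05 s, during which the arm holds its last target. There are 200 camera calls.

## Working session

There is one attempt and no reset: what is moved stays moved. The work goes in short steps, Python scripts to look and compute and a tool call to move; the robot and the scene stay as the last step left them, time stands still between calls to the robot, and variables do not carry over. Pictures are saved under pics/ and viewed, at most 14 in all, crops included, and the job is handed in when it is done.

Besides the shell and the picture viewer there is one more tool, called after "Call:" as name(argument=value, ...), one argument or row to a line, values as JSON. step_arm: Moves the arm, as the interface text tells. Its arguments: {"type":"object","properties":{"motion":{"type":"array","items":{"type":"array","items":{"type":"number"}}},"jaw":{"type":"number"},"newtons":{"type":"number"}},"required":["motion"]}

```bash
ls; mkdir -p pics
cat > h.py <<'E'
import numpy as np, cv2
from plant import bot
def snap(n,f=None):
    s=bot.snapshot(n)
    s={k:(np.array(v) if k!='k1' else v) for k,v in s.items()}
    if f: cv2.imwrite(f'pics/{f}.png',s['img'][:,:,::-1])
    return s
def ray(s,u,v,z):
    K=s['mtx']; d=np.array([(u-K[0,2])/K[0,0],(v-K[1,2])/K[1,1]]); k=s['k1']
    p=d.copy()
    for _ in range(30): p=d/(1+k*(p@p))
    R,t=s['R'],s['t']; c=-R.T@t; w=R.T@np.array([p[0],p[1],1])
    return c+w*(z-c[2])/w[2]
def proj(s,X):
    c=s['R']@np.array(X)+s['t']; p=c[:2]/c[2]; p=p*(1+s['k1']*(p@p)); K=s['mtx']
    return np.array([K[0,0]*p[0]+K[0,2],K[1,1]*p[1]+K[1,2]])
E
python3 - <<'E'
from h import *
for n in("top","scene"):
    s=snap(n,n+'0'); print(n,-s['R'].T@s['t'],s['R'].round(2).tolist(),s['k1'],s['mtx'][0])
print(bot.state())
E
```

```text
pics
top [0.24962642 0.09748059 1.42455274] [[0.05, -1.0, 0.0], [-0.98, -0.05, -0.2], [0.2, 0.01, -0.98]] -0.11924751509407205 [516.05941261   0.         272.16051814]
scene [ 0.96599056 -0.19147443  0.93141146] [[0.59, 0.8, -0.01], [0.69, -0.52, -0.5], [-0.41, 0.29, -0.86]] 0.0017758549629563088 [515.84158941   0.         280.82486903]
{'time_s': 0.1, 'joint_positions': array([ 1.1829087 ,  0.47768759,  0.02237954,  1.55631206, -0.01149239,
        1.10929299, -0.08307445]), 'dq': array([-3.74556923e-04, -1.00825731e-04,  3.89388130e-05, -5.59864159e-03,
        9.14722974e-04, -1.51337713e-03, -1.38682928e-03]), 'effort': array([ 3.73241302e-03, -5.84093642e+01,  1.53997265e+00, -2.73310214e+01,
       -5.41695126e-02,  1.31236287e-02,  3.34004892e-05]), 'position': array([ 0.18622448, -0.64826019,  0.22181679]), 'eef_rot': array([-3.14002723e+00,  1.36158861e-04,  2.79804353e-01]), 'ft_force': array([-0.19807062, -0.26949583, -0.97095752]), 'torque': array([-0.00361546,  0.0954938 ,  0.00987237]), 'gripper_force': 0.0, 'opening': 0.08806489891910362}
```

View pics/top0.png

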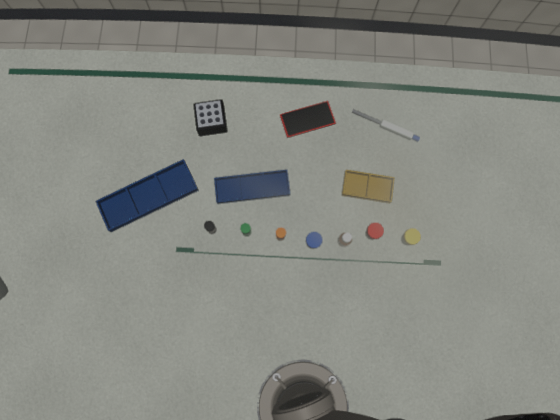

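View pics/scene0.png

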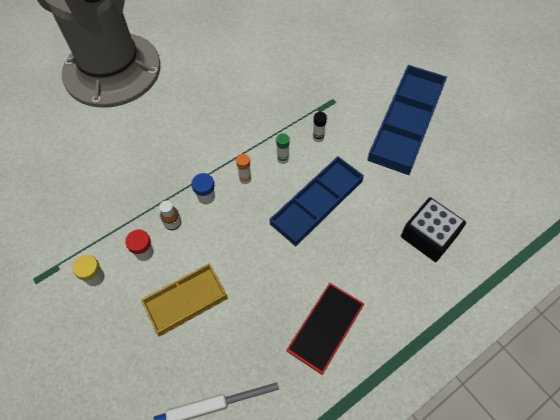

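The top view shows, left to right along the row: black (210,226), green (246,229), orange (281,233), blue pot (314,240), amber bottle (347,238), red (375,230), yellow (412,237). The yellow carrier is at (368,186). There are two blue carriers, at (252,186) and (147,195). The first looks smaller, so I'll measure both.

```bash
cat > meas.py <<'E'
from h import *
def blobs(img,lo,hi,amin=30):
    m=cv2.inRange(cv2.cvtColor(img,cv2.COLOR_RGB2HSV),np.array(lo),np.array(hi))
    m=cv2.morphologyEx(m,cv2.MORPH_CLOSE,np.ones((5,5)))
    c,_=cv2.findContours(m,cv2.RETR_EXTERNAL,cv2.CHAIN_APPROX_NONE)
    return [x for x in c if cv2.contourArea(x)>amin]
def cen(c):
    M=cv2.moments(c); return M['m10']/M['m00'],M['m01']/M['m00']
E
python3 - <<'E'
from meas import *
cams={n:snap(n) for n in("top","scene")}
H={'red':((0,120,60),(4,255,255),.06),'orange':((5,150,120),(17,255,255),.075),'yellow':((20,120,60),(32,255,255),.06),'green':((50,120,60),(75,255,255),.075),'blue':((105,120,20),(125,255,255),.06)}
for k,(lo,hi,z) in H.items():
  for n,s in cams.items():
    for c in blobs(s['img'],lo,hi):
        a=cv2.contourArea(c);u,v=cen(c)
        if a>1000:
            P=np.array([ray(s,*p[0],.024)[:2] for p in c],np.float32)
            r=cv2.minAreaRect(P); print(k,n,int(u),int(v),'rect c',np.round(r[0],3),'size',np.round(r[1],3),'ang',round(r[2],1))
        elif a<900: print(k,n,int(u),int(v),a,ray(s,u,v,z).round(3)[:2])
s=cams['top']
for nm,u,v,z in(('bottle',347,236.5,.07),('black',209.5,225,.075)): print(nm,ray(s,u,v,z)[:2].round(3))
i=s['img']; a=cv2.resize(i[150:245,85:300],None,fx=3.6,fy=3.6,interpolation=2)
cv2.imwrite('pics/crop.png',a[:,:,::-1])
E
```

```text
red top 374 230 150.5 [ 0.472 -0.168]
red top 300 126 50.5 [0.756 0.045]
red scene 324 328 rect c [0.803 0.015] size [0.073 0.147] ang 20.1
red scene 137 241 433.5 [ 0.478 -0.173]
orange scene 242 159 100.5 [0.453 0.082]
yellow scene 183 299 rect c [ 0.609 -0.159] size [0.138 0.079] ang 83.8
yellow scene 85 267 480.5 [ 0.467 -0.273]
green scene 282 140 123.5 [0.463 0.173]
blue top 223 191 231.0 [0.558 0.246]
blue top 145 194 rect c [0.546 0.467] size [0.095 0.272] ang 29.3
blue scene 160 417 40.0 [ 0.766 -0.29 ]
blue scene 202 183 366.0 [ 0.444 -0.01 ]
blue scene 315 200 rect c [0.592 0.165] size [0.076 0.213] ang 9.7
blue scene 406 119 rect c [0.547 0.458] size [0.093 0.295] ang 29.2
bottle [ 0.451 -0.091]
black [0.461 0.275]
```

View pics/crop.png

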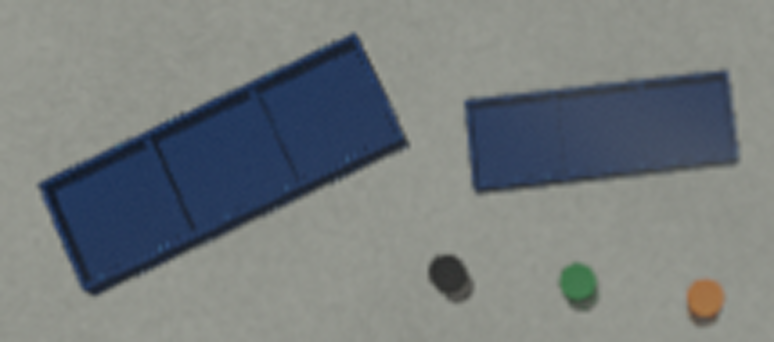

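Both blue carriers have three compartments. (147,195) measures about 0.285 x 0.094 m. (252,186) measures 0.213 x 0.076 m, which fits the 208 x 72 given, so that is the one to use. Next I turn the tool to yaw 90° and go above the red pot.

Call:
step_arm(
  motion=[
    [0,0,0,0,0,-0.125],
    [0,0,0,0,0,-0.125],
    [0,0,0,0,0,-0.125],
    [0,0,0,0,0,-0.125],
    [0,0,0,0,0,-0.125],
  ],
)

```text
time_s: 0.62
position: [0.1864, -0.6486, 0.2224]
eef_rot: [-3.141, -0.0, 0.911]
ft_force: [-0.3, 0.0, 0.1]
opening: 0.0875
gripper_force: 0.0
```

Call:
step_arm(
  motion=[
    [0,0,0,0,0,-0.125],
    [0,0,0,0,0,-0.125],
    [0,0,0,0,0,-0.125],
    [0,0,0,0,0,-0.125],
    [0,0,0,0,0,-0.125],
  ],
)

```text
time_s: 1.03
position: [0.1863, -0.6486, 0.2224]
eef_rot: [-3.141, -0.0, 1.536]
ft_force: [-0.1, 0.4, -0.2]
opening: 0.0877
gripper_force: 0.0
```

Call:
step_arm(
  motion=[
    [0,0,0,0,0,-0.041],
    [3.4,2.05,0,0,0,0],
    [3.4,2.05,0,0,0,0],
    [3.4,2.05,0,0,0,0],
    [3.4,2.05,0,0,0,0],
  ],
)

```text
time_s: 1.45
position: [0.2688, -0.5112, 0.2224]
eef_rot: [-3.142, -0.0, 1.57]
ft_force: [0.8, -0.4, 0.5]
opening: 0.0878
gripper_force: 0.0
```

Call:
step_arm(
  motion=[
    [3.4,2.05,0,0,0,0],
    [3.4,2.05,0,0,0,0],
    [3.4,2.05,0,0,0,0],
    [3.4,2.05,0,0,0,0],
    [3.4,2.05,0,0,0,0],
  ],
)

```text
time_s: 1.87
position: [0.3714, -0.3411, 0.2228]
eef_rot: [3.142, 0.0, 1.57]
ft_force: [0.5, -0.5, -0.2]
opening: 0.0877
gripper_force: 0.0
```

Call:
step_arm(
  motion=[
    [3.4,2.05,0,0,0,0],
    [3.4,2.05,0,0,0,0],
    [3.4,2.05,0,0,0,0],
    [3.4,2.05,0,0,0,0],
    [0,0,0,0,0,0],
  ],
)

```text
time_s: 2.28
position: [0.457, -0.1988, 0.2234]
eef_rot: [3.138, -0.003, 1.582]
ft_force: [0.0, -0.1, -0.5]
opening: 0.0881
gripper_force: 0.0
```

Run:
```python
from meas import *
st=bot.state(); print(st['position'].round(4),st['eef_rot'].round(3),st['joint_positions'].round(2))
s=snap("wrist",'w1'); print(-s['R'].T@s['t'],s['R'].round(2).tolist())
for nm,X in(('red',[.475,-.17,.06]),('yel',[.467,-.273,.06]),('bot',[.451,-.091,.07])): print(nm,proj(s,X))
```

```text
[ 0.457  -0.1988  0.2234] [ 3.138e+00 -3.000e-03  1.582e+00] [ 0.75  0.23 -0.53  1.94  0.13  1.    0.17]
[ 0.45474606 -0.11755213  0.3854863 ] [[1.0, 0.01, 0.0], [0.01, -0.96, 0.29], [0.01, -0.29, -0.96]]
red [301.92827887 159.19457288]
yel [290.77773759 264.49654519]
bot [275.54135722  64.27988315]
```

View pics/w1.png

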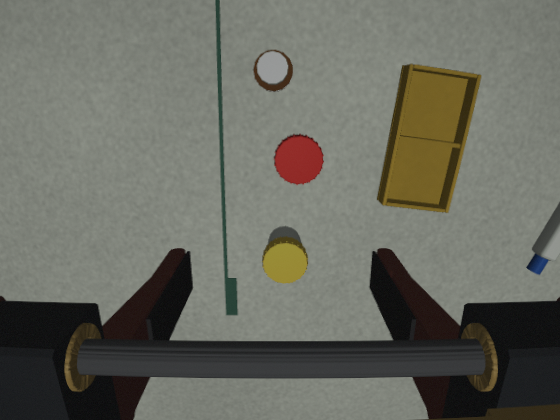

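The wrist view shows the red lid (299,159), bottle cap (272,68), yellow lid (285,262) and yellow carrier (430,138), all near where the measurements predict. I'll refine from this view.

```bash
cat >> meas.py <<'E'
C={'red':((0,150,60),(4,255,255),.06),'rd2':((174,150,60),(180,255,255),.06),'orange':((5,170,120),(17,255,255),.075),'yellow':((20,120,60),(32,255,255),.06),'green':((50,120,40),(80,255,255),.075),'blue':((105,120,40),(125,255,255),.06),'white':((0,0,190),(180,40,255),.07)}
def wrist(f=None,keys=C):
    s=snap('wrist',f); st=bot.state(); print('tcp',st['position'].round(4),st['eef_rot'].round(3),st['opening'].round(4),'j',st['joint_positions'].round(2))
    for k in keys:
        lo,hi,z=C[k]
        for c in blobs(s['img'],lo,hi,150):
            if c.size<10: continue
            P=np.array([ray(s,*p[0],z)[:2] for p in c],np.float32)
            (x,y),r=cv2.minEnclosingCircle(P)
            if r<.03: print(k,np.int_(cen(c)),'xy',round(x,4),round(y,4),'d',round(2000*r))
            else:
                P=np.array([ray(s,*p[0],.024)[:2] for p in c],np.float32); q=cv2.minAreaRect(P)
                print(k,np.int_(cen(c)),'rect',np.round(q[0],4),np.round(q[1],3),round(q[2],1))
    return s
E
python3 -c "
from meas import *
wrist()"
```

```text
Traceback (most recent call last):
  File "meas.py", line 11, in wrist
    s=snap('wrist',f); st=bot.state(); print('tcp',st['position'].round(4),st['eef_rot'].round(3),st['opening'].round(4),'j',st['joint_positions'].round(2))
                                                                                                  ^^^^^^^^^^^^^^^^^^^
AttributeError: 'float' object has no attribute 'round'
```

```bash
sed -i "s/st\['opening'\].round(4)/round(st['opening'],4)/" meas.py
python3 -c "
from meas import *
wrist()"
```

```text
tcp [ 0.4526 -0.207   0.2225] [-3.141  0.     1.571] 0.0878 j [ 0.76  0.23 -0.52  1.94  0.13  1.01  0.18]
red [302 151] xy 0.4719 -0.1703 d 44
yellow [488 365] rect [ 0.7057 -0.4312] [0.03  0.092] 11.2
yellow [ 72 366] rect [ 0.1968 -0.4329] [0.089 0.03 ] 89.8
yellow [289 253] xy 0.4608 -0.2686 d 48
yellow [432 129] rect [ 0.6006 -0.1562] [0.139 0.078] 83.9
blue [543 257] xy 0.7173 -0.2728 d 23
```

Call:
step_arm(
  motion=[
    [3.67,1.93,0,0,0,0],
    [0,0,3.8,0,0,0],
    [0,0,3.8,0,0,0],
    [0,0,3.8,0,0,0],
    [0,0,0,0,0,0],
  ],
)

```text
time_s: 2.85
position: [0.4666, -0.171, 0.1026]
eef_rot: [-3.13, -0.003, 1.568]
ft_force: [-1.5, 0.0, -0.9]
opening: 0.0879
gripper_force: 0.0
```

Call:
step_arm(
  motion=[
    [0,0,2.5,0,0,0],
    [0,0,2.5,0,0,0],
    [0,0,2.0,0,0,0],
    [0,0,0.6,0,0,0],
    [0,0,0,0,0,0],
  ],
)

```text
time_s: 3.27
position: [0.4716, -0.1713, 0.0327]
eef_rot: [-3.14, 0.0, 1.569]
ft_force: [0.4, -0.1, 0.4]
opening: 0.0878
gripper_force: 0.0
```

Call:
step_arm(
  motion=[
    [0,0,0,0,0,0],
    [0,0,0,0,0,0],
    [0,0,0,0,0,0],
    [0,0,0,0,0,0],
    [0,0,0,0,0,0],
  ],
  jaw=0,
  newtons=15,
)

```text
time_s: 3.68
position: [0.4726, -0.1703, 0.0334]
eef_rot: [3.14, 0.001, 1.571]
ft_force: [0.9, 0.5, 0.7]
opening: 0.0579
gripper_force: 0.0
```

Call:
step_arm(
  motion=[
    [0,0,0,0,0,0],
    [0,0,0,0,0,0],
    [0,0,0,0,0,0],
    [0,0,0,0,0,0],
    [0,0,0,0,0,0],
  ],
)

```text
time_s: 4.1
position: [0.4724, -0.1701, 0.0328]
eef_rot: [3.141, 0.0, 1.571]
ft_force: [0.2, 0.4, 3.4]
opening: 0.0437
gripper_force: 15.0
```

Call:
step_arm(
  motion=[
    [0,0,-1,0,0,0],
    [0,0,-3.5,0,0,0],
    [0,0,-4,0,0,0],
    [0,0,-4,0,0,0],
    [0,0,-4,0,0,0],
  ],
)

```text
time_s: 4.52
position: [0.4715, -0.1695, 0.1998]
eef_rot: [-3.141, -0.001, 1.571]
ft_force: [1.0, -0.6, -0.8]
opening: 0.0433
gripper_force: 15.0
```

Call:
step_arm(
  motion=[
    [2.68,1.3,-1,0,0,0],
    [2.68,1.3,-1,0,0,0],
    [2.68,1.3,0,0,0,0],
    [2.68,1.3,0,0,0,0],
    [2.68,1.3,0,0,0,0],
  ],
)

```text
time_s: 4.93
position: [0.5374, -0.0348, 0.2186]
eef_rot: [3.141, 0.0, 1.57]
ft_force: [1.2, 0.2, -0.9]
opening: 0.0435
gripper_force: 15.0
```

Call:
step_arm(
  motion=[
    [2.68,1.3,0,0,0,0],
    [2.68,1.3,0,0,0,0],
    [2.68,1.3,0,0,0,0],
    [2.68,1.3,0,0,0,0],
    [2.68,1.3,0,0,0,0],
  ],
)

```text
time_s: 5.35
position: [0.6022, 0.0992, 0.218]
eef_rot: [-3.141, 0.0, 1.571]
ft_force: [-0.5, -0.2, -0.0]
opening: 0.0436
gripper_force: 15.0
```

```bash
python3 -c "
from meas import *
bot.snapshot('wrist');bot.snapshot('wrist');bot.snapshot('wrist')
wrist('w2')"
```

```text
tcp [0.6018 0.0987 0.2177] [-3.141 -0.     1.573] 0.0435 j [ 0.2   0.45 -0.63  1.69  0.29  1.1  -0.51]
red [280 292] rect [ 0.601 -0.022] [0.114 0.124] 0.3
red [440 224] rect [0.7889 0.0289] [0.072 0.144] 20.1
orange [112 213] xy 0.4516 0.0836 d 27
yellow [453 414] rect [ 0.8211 -0.2004] [0.019 0.177] 87.1
yellow [281 398] rect [ 0.6026 -0.1716] [0.077 0.066] 0.3
yellow [386 360] rect [ 0.7245 -0.1142] [0.022 0.103] 9.7
yellow [175 360] rect [ 0.4784 -0.1157] [0.103 0.022] 81.6
green [110 104] xy 0.4618 0.1774 d 33
blue [121 287] xy 0.4425 -0.0019 d 53
blue [264 103] rect [0.5863 0.1707] [0.071 0.207] 9.8
```

View pics/w2.png

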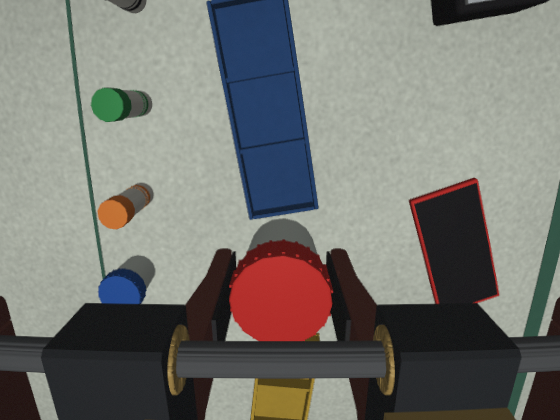

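Call:
step_arm(
  motion=[
    [0.3,-0.2,4,0,0,0],
    [0,0,4,0,0,0],
    [0,0,4,0,0,0],
    [0,0,2.5,0,0,0],
    [0,0,1.2,0,0,0],
  ],
)

```text
time_s: 5.97
position: [0.5974, 0.0978, 0.057]
eef_rot: [-3.135, 0.003, 1.569]
ft_force: [0.1, 0.4, -0.4]
opening: 0.0436
gripper_force: 15.0
```

Call:
step_arm(
  motion=[
    [0,0,1.0,0,0,0],
    [0,0,0.8,0,0,0],
    [0,0,0.4,0,0,0],
    [0,0,0,0,0,0],
    [0,0,0,0,0,0],
  ],
)

```text
time_s: 6.38
position: [0.6011, 0.1011, 0.0398]
eef_rot: [3.14, -0.0, 1.571]
ft_force: [-0.0, 0.4, -0.3]
opening: 0.0432
gripper_force: 15.0
```

Call:
step_arm(
  motion=[
    [0,0,0.15,0,0,0],
    [0,0,0.1,0,0,0],
    [0,0,0,0,0,0],
    [0,0,0,0,0,0],
    [0,0,0,0,0,0],
  ],
)

```text
time_s: 6.8
position: [0.6009, 0.1011, 0.0368]
eef_rot: [3.14, -0.0, 1.571]
ft_force: [1.4, 0.3, 3.5]
opening: 0.0435
gripper_force: 15.0
```

Call:
step_arm(
  motion=[
    [0,0,0,0,0,0],
    [0,0,0,0,0,0],
    [0,0,0,0,0,0],
    [0,0,0,0,0,0],
    [0,0,0,0,0,0],
  ],
  jaw=80,
)

```text
time_s: 7.22
position: [0.6, 0.1008, 0.0359]
eef_rot: [-3.141, 0.0, 1.571]
ft_force: [-0.5, 0.8, -0.0]
opening: 0.0698
gripper_force: 0.0
```

Call:
step_arm(
  motion=[
    [0,0,-1.5,0,0,0],
    [0,0,-4,0,0,0],
    [0,0,-4,0,0,0],
    [0,0,-4,0,0,0],
    [0,0,-4,0,0,0],
  ],
)

```text
time_s: 7.63
position: [0.5998, 0.1012, 0.2141]
eef_rot: [3.141, -0.0, 1.571]
ft_force: [0.6, -0.7, -0.4]
opening: 0.0703
gripper_force: 0.0
```

Call:
step_arm(
  motion=[
    [1.0,-2.8,0,0,0,0],
    [1.0,-2.8,0,0,0,0],
    [1.0,-2.8,0,0,0,0],
    [1.0,-2.8,0,0,0,0],
    [1.0,-2.8,0,0,0,0],
  ],
)

```text
time_s: 8.05
position: [0.4587, 0.1514, 0.2121]
eef_rot: [3.141, 0.0, 1.571]
ft_force: [-0.5, 0.5, 0.5]
opening: 0.0705
gripper_force: 0.0
```

```bash
python3 -c "
from meas import *
bot.snapshot('wrist');bot.snapshot('wrist');bot.snapshot('wrist')
wrist('w3')"
```

```text
tcp [0.4602 0.1512 0.2123] [3.140e+00 1.000e-03 1.572e+00] 0.0701 j [ 0.18  0.25 -0.72  1.97  0.19  0.99 -0.63]
red [538 264] rect [0.7493 0.0484] [0.034 0.096] 12.5
red [430 244] xy 0.5989 0.102 d 52
orange [273 269] xy 0.451 0.0842 d 27
yellow [486 414] rect [ 0.7151 -0.1477] [0.019 0.132] 86.4
yellow [380 401] rect [ 0.5857 -0.1172] [0.067 0.049] 88.3
yellow [446 359] rect [ 0.6508 -0.06  ] [0.031 0.105] 15.8
yellow [115 355] rect [ 0.2642 -0.0606] [0.104 0.027] 75.7
green [281 165] xy 0.4583 0.1788 d 28
blue [261 329] xy 0.4386 0.0038 d 45
blue [406 142] rect [0.5832 0.1704] [0.075 0.206] 9.8
```

View pics/w3.png

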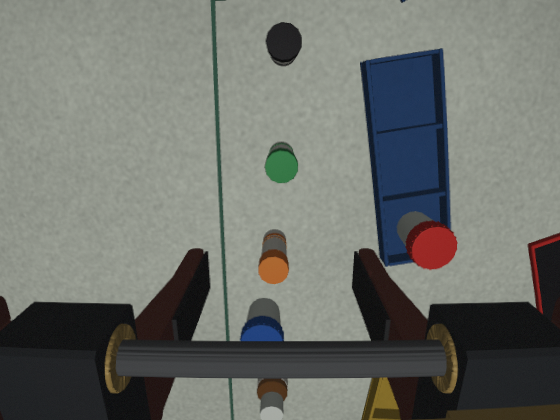

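Red stands in the near compartment (430,244). The green cap at (281,165) measures 28 mm, as it should. Grasping green.

Call:
step_arm(
  motion=[
    [2.76,-0.15,0,0,0,0],
    [0,0,3.5,0,0,0],
    [0,0,3.5,0,0,0],
    [0,0,3.5,0,0,0],
    [0,0,2.5,0,0,0],
  ],
)

```text
time_s: 8.67
position: [0.4592, 0.1776, 0.0788]
eef_rot: [-3.14, 0.0, 1.569]
ft_force: [-0.3, 0.3, 0.1]
opening: 0.0704
gripper_force: 0.0
```

Call:
step_arm(
  motion=[
    [0,0,2.0,0,0,0],
    [0,0,1.0,0,0,0],
    [0,0,0.4,0,0,0],
    [0,0,0,0,0,0],
    [0,0,0,0,0,0],
  ],
)

```text
time_s: 9.08
position: [0.4598, 0.1789, 0.0481]
eef_rot: [3.14, -0.001, 1.57]
ft_force: [-0.2, 0.3, 0.3]
opening: 0.0702
gripper_force: 0.0
```

Call:
step_arm(
  motion=[
    [0,0,0,0,0,0],
    [0,0,0,0,0,0],
    [0,0,0,0,0,0],
    [0,0,0,0,0,0],
    [0,0,0,0,0,0],
  ],
  jaw=0,
)

```text
time_s: 9.5
position: [0.4589, 0.1785, 0.0475]
eef_rot: [3.141, -0.0, 1.571]
ft_force: [0.2, -0.3, 0.1]
opening: 0.04
gripper_force: 0.0
```

Call:
step_arm(
  motion=[
    [0,0,0,0,0,0],
    [0,0,0,0,0,0],
    [0,0,0,0,0,0],
    [0,0,0,0,0,0],
    [0,0,0,0,0,0],
  ],
)

```text
time_s: 9.92
position: [0.4588, 0.1786, 0.0472]
eef_rot: [3.141, -0.0, 1.571]
ft_force: [-0.3, -0.2, 2.2]
opening: 0.0272
gripper_force: 15.0
```

Call:
step_arm(
  motion=[
    [0,0,-1,0,0,0],
    [0,0,-3.5,0,0,0],
    [0,0,-4,0,0,0],
    [1.2,2.3,-3,0,0,0],
    [1.2,2.3,0,0,0,0],
  ],
)

```text
time_s: 10.33
position: [0.5077, 0.2041, 0.1692]
eef_rot: [3.133, -0.003, 1.571]
ft_force: [1.7, 0.1, -0.7]
opening: 0.0273
gripper_force: 15.0
```

Call:
step_arm(
  motion=[
    [1.2,2.3,0,0,0,0],
    [1.2,2.3,0,0,0,0],
    [1.0,2.3,0,0,0,0],
    [0,0,0,0,0,0],
    [0,0,0,0,0,0],
  ],
)

```text
time_s: 10.75
position: [0.5739, 0.237, 0.1622]
eef_rot: [-3.141, -0.001, 1.571]
ft_force: [0.2, -0.4, -1.1]
opening: 0.028
gripper_force: 15.0
```

Call:
step_arm(
  motion=[
    [0,0,3.5,0,0,0],
    [0,0,3,0,0,0],
    [0,0,2,0,0,0],
    [0,0,1,0,0,0],
    [0,0,0,0,0,0],
  ],
)

```text
time_s: 11.17
position: [0.5715, 0.2353, 0.0653]
eef_rot: [-3.137, 0.002, 1.571]
ft_force: [0.8, -0.6, -0.8]
opening: 0.0279
gripper_force: 15.0
```

Call:
step_arm(
  motion=[
    [0,0,0.8,0,0,0],
    [0,0,0.4,0,0,0],
    [0,0,0.2,0,0,0],
    [0,0,0,0,0,0],
    [0,0,0,0,0,0],
  ],
)

```text
time_s: 11.58
position: [0.5741, 0.2367, 0.0538]
eef_rot: [3.141, -0.0, 1.571]
ft_force: [-0.3, -0.1, -0.6]
opening: 0.0279
gripper_force: 15.0
```

Call:
step_arm(
  motion=[
    [0,0,0.15,0,0,0],
    [0,0,0.1,0,0,0],
    [0,0,0,0,0,0],
    [0,0,0,0,0,0],
    [0,0,0,0,0,0],
  ],
)

```text
time_s: 12.0
position: [0.5742, 0.2368, 0.0512]
eef_rot: [3.141, -0.0, 1.571]
ft_force: [-0.2, -0.9, 5.0]
opening: 0.0274
gripper_force: 15.0
```

Call:
step_arm(
  motion=[
    [0,0,0,0,0,0],
    [0,0,0,0,0,0],
    [0,0,0,0,0,0],
    [0,0,0,0,0,0],
    [0,0,0,0,0,0],
  ],
  jaw=75,
)

```text
time_s: 12.42
position: [0.5735, 0.2364, 0.0504]
eef_rot: [-3.141, 0.0, 1.571]
ft_force: [-0.1, 0.2, -0.2]
opening: 0.0573
gripper_force: 0.0
```

Call:
step_arm(
  motion=[
    [0,0,-1.5,0,0,0],
    [0,0,-3.5,0,0,0],
    [0,0,-4,0,0,0],
    [0,0,-4,0,0,0],
    [0,0,-3,0,0,0],
  ],
)

```text
time_s: 12.83
position: [0.5741, 0.2374, 0.2153]
eef_rot: [3.139, -0.002, 1.571]
ft_force: [-0.0, 0.2, 0.2]
opening: 0.066
gripper_force: 0.0
```

Call:
step_arm(
  motion=[
    [-3.3,-1.2,0,0,0,0],
    [-3.3,-1.2,0,0,0,0],
    [-3.3,-1.2,0,0,0,0],
    [-3.3,-1.2,0,0,0,0],
    [-3.3,-1.2,0,0,0,0],
  ],
)

```text
time_s: 13.25
position: [0.5129, 0.0703, 0.2117]
eef_rot: [3.141, 0.0, 1.571]
ft_force: [1.0, -0.3, 1.2]
opening: 0.0661
gripper_force: 0.0
```

Call:
step_arm(
  motion=[
    [-3.3,-1.2,0,0,0,0],
    [-3.3,-1.2,0,0,0,0],
    [-3.3,-1.2,0,0,0,0],
    [-3.3,-1.2,0,0,0,0],
    [-3.3,-1.2,0,0,0,0],
  ],
)

```text
time_s: 13.67
position: [0.453, -0.0947, 0.2118]
eef_rot: [3.14, 0.001, 1.571]
ft_force: [1.1, -0.8, 0.9]
opening: 0.0655
gripper_force: 0.0
```

```bash
python3 -c "
from meas import *
bot.snapshot('wrist');bot.snapshot('wrist');bot.snapshot('wrist')
C['white']=((0,0,130),(180,60,255),.07)
s=wrist('w4'); print(proj(s,[.451,-.091,.07]))"
```

```text
tcp [ 0.4537 -0.0939  0.2115] [3.14  0.    1.569] 0.0661 j [ 0.63  0.19 -0.62  2.02  0.14  0.97 -0.06]
yellow [439 364] rect [ 0.636  -0.3141] [0.022 0.089] 6.4
yellow [121 367] rect [ 0.2657 -0.3127] [0.089 0.023] 81.4
yellow [290 336] xy 0.4609 -0.2499 d 36
yellow [426 231] rect [ 0.6004 -0.1542] [0.142 0.079] 84.1
blue [264  86] xy 0.4389 -0.0064 d 44
blue [434   3] xy 0.5786 0.0592 d 59
white [281 399] rect [ 0.45  -0.365] [0.067 0.28 ] 89.7
white [269 151] rect [ 0.4466 -0.1021] [0.35  0.627] 89.7
[279.76904025 190.27859587]
```

View pics/w4.png

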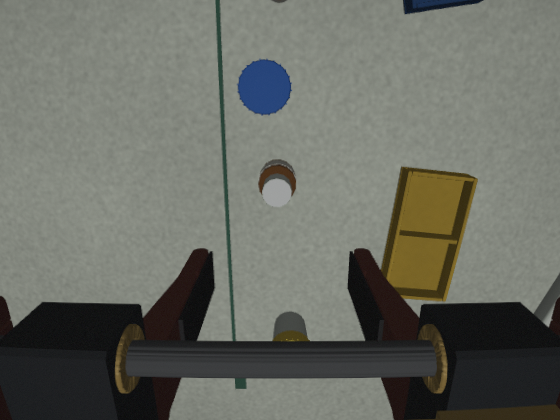

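Bottle cap at (277,191), so xy is about (0.449,-0.092). The yellow carrier is intact and empty. I'll grasp with the tips just above the shoulder (TCP z ≈ 0.050).

Call:
step_arm(
  motion=[
    [0.23,-0.5,3.5,0,0,0],
    [0,0,3.5,0,0,0],
    [0,0,3.5,0,0,0],
    [0,0,2.5,0,0,0],
    [0,0,1.5,0,0,0],
  ],
)

```text
time_s: 14.28
position: [0.4481, -0.0887, 0.0636]
eef_rot: [-3.139, -0.002, 1.574]
ft_force: [0.3, -0.9, 0.5]
opening: 0.066
gripper_force: 0.0
```

Call:
step_arm(
  motion=[
    [0,0,1.0,0,0,0],
    [0,0,0.6,0,0,0],
    [0,0,0,0,0,0],
    [0,0,0,0,0,0],
    [0,0,0,0,0,0],
  ],
)

```text
time_s: 14.7
position: [0.4497, -0.091, 0.0507]
eef_rot: [3.14, 0.0, 1.571]
ft_force: [0.4, -0.1, -0.2]
opening: 0.0658
gripper_force: 0.0
```

Call:
step_arm(
  motion=[
    [0,0,0,0,0,0],
    [0,0,0,0,0,0],
    [0,0,0,0,0,0],
    [0,0,0,0,0,0],
    [0,0,0,0,0,0],
  ],
  jaw=0,
)

```text
time_s: 15.12
position: [0.4488, -0.0913, 0.0499]
eef_rot: [3.141, 0.0, 1.571]
ft_force: [0.3, -0.3, 0.3]
opening: 0.0359
gripper_force: 0.0
```

Call:
step_arm(
  motion=[
    [0,0,0,0,0,0],
    [0,0,0,0,0,0],
    [0,0,0,0,0,0],
    [0,0,0,0,0,0],
    [0,0,0,0,0,0],
  ],
)

```text
time_s: 15.53
position: [0.4487, -0.0912, 0.0497]
eef_rot: [-3.142, 0.0, 1.571]
ft_force: [0.6, -0.3, 0.9]
opening: 0.0257
gripper_force: 15.0
```

Call:
step_arm(
  motion=[
    [0,0,-1,0,0,0],
    [0,0,-3,0,0,0],
    [0,0,-4,0,0,0],
    [0,0,-4,0,0,0],
    [2.6,1.37,-1,0,0,0],
  ],
  newtons=25,
)

```text
time_s: 15.95
position: [0.4631, -0.0698, 0.185]
eef_rot: [3.137, 0.004, 1.563]
ft_force: [2.1, 0.2, -1.2]
opening: 0.0254
gripper_force: 25.0
```

Call:
step_arm(
  motion=[
    [2.6,1.37,0,0,0,0],
    [2.6,1.37,0,0,0,0],
    [2.6,1.37,0,0,0,0],
    [2.6,1.37,0,0,0,0],
    [2.6,1.37,0,0,0,0],
  ],
)

```text
time_s: 16.37
position: [0.5312, 0.066, 0.1804]
eef_rot: [3.142, 0.0, 1.571]
ft_force: [0.1, -0.2, -0.4]
opening: 0.0252
gripper_force: 25.0
```

Call:
step_arm(
  motion=[
    [2.6,1.37,0,0,0,0],
    [2.6,1.37,0,0,0,0],
    [2.6,1.37,0,0,0,0],
    [2.7,1.37,0,0,0,0],
    [0,0,0,0,0,0],
  ],
)

```text
time_s: 16.78
position: [0.5865, 0.1768, 0.1807]
eef_rot: [3.14, -0.005, 1.577]
ft_force: [-0.4, -0.0, -0.8]
opening: 0.0251
gripper_force: 25.0
```

```bash
python3 -c "
from meas import *
bot.snapshot('wrist');bot.snapshot('wrist');bot.snapshot('wrist')
s=wrist('w5',['red','green','blue']); print('mid',proj(s,[.586,.17,.004]))"
```

```text
tcp [0.5853 0.1686 0.1797] [-3.141e+00  1.000e-03  1.570e+00] 0.0253 j [ 0.1   0.49 -0.65  1.73  0.34  1.04 -0.67]
red [464 271] rect [0.7805 0.0514] [0.071 0.107] 20.1
green [265 119] xy 0.573 0.2358 d 28
blue [277 146] rect [0.5856 0.1762] [0.071 0.195] 9.9
blue [269   3] xy 0.5775 0.3172 d 19
mid [282.91005732 186.09062172]
```

View pics/w5.png

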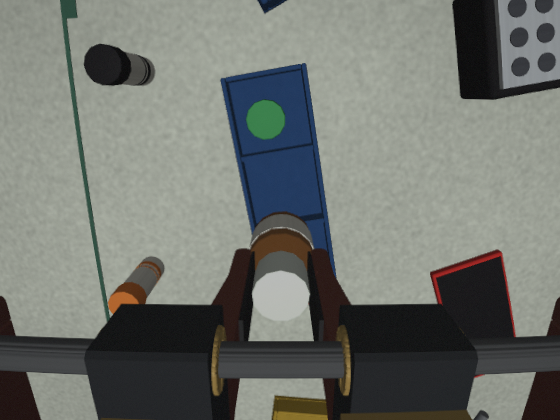

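Green (265,119) stands centred in the far compartment. The middle compartment's centre, (283,185), matches the prediction. Setting the bottle down.

Call:
step_arm(
  motion=[
    [0.1,0,3.5,0,0,0],
    [0,0,3.5,0,0,0],
    [0,0,2.5,0,0,0],
    [0,0,1.4,0,0,0],
    [0,0,0.8,0,0,0],
  ],
)

```text
time_s: 17.4
position: [0.5846, 0.1688, 0.0609]
eef_rot: [-3.139, 0.002, 1.569]
ft_force: [-0.3, 0.3, -0.4]
opening: 0.0252
gripper_force: 25.0
```

Call:
step_arm(
  motion=[
    [0,0,0.5,0,0,0],
    [0,0,0.2,0,0,0],
    [0,0,0,0,0,0],
    [0,0,0,0,0,0],
    [0,0,0,0,0,0],
  ],
)

```text
time_s: 17.82
position: [0.5865, 0.1711, 0.0569]
eef_rot: [3.14, -0.0, 1.571]
ft_force: [-0.1, 0.0, -0.5]
opening: 0.0256
gripper_force: 25.0
```

Call:
step_arm(
  motion=[
    [0,0,0.2,0,0,0],
    [0,0,0.1,0,0,0],
    [0,0,0,0,0,0],
    [0,0,0,0,0,0],
    [0,0,0,0,0,0],
  ],
)

```text
time_s: 18.23
position: [0.5864, 0.1712, 0.0537]
eef_rot: [3.14, -0.0, 1.571]
ft_force: [-1.1, -0.9, 4.6]
opening: 0.0253
gripper_force: 25.0
```

Call:
step_arm(
  motion=[
    [0,0,0,0,0,0],
    [0,0,0,0,0,0],
    [0,0,0,0,0,0],
    [0,0,0,0,0,0],
    [0,0,0,0,0,0],
  ],
  jaw=90,
  newtons=15,
)

```text
time_s: 18.65
position: [0.5856, 0.1708, 0.0525]
eef_rot: [-3.141, 0.0, 1.571]
ft_force: [-0.0, 0.0, 0.2]
opening: 0.0553
gripper_force: 0.0
```

Call:
step_arm(
  motion=[
    [0,0,-1.5,0,0,0],
    [0,0,-3.5,0,0,0],
    [0,0,-4,0,0,0],
    [0,0,-4,0,0,0],
    [0,0,-3,0,0,0],
  ],
)

```text
time_s: 19.07
position: [0.5862, 0.1717, 0.2172]
eef_rot: [3.139, -0.001, 1.571]
ft_force: [1.1, 0.1, 0.6]
opening: 0.0789
gripper_force: 0.0
```

Call:
step_arm(
  motion=[
    [-2.5,-2.1,0,0,0,0],
    [-2.5,-2.1,0,0,0,0],
    [-2.5,-2.1,0,0,0,0],
    [-2.5,-2.1,0,0,0,0],
    [-2.5,-2.1,0,0,0,0],
  ],
)

```text
time_s: 19.48
position: [0.4796, 0.0451, 0.2136]
eef_rot: [3.141, 0.0, 1.571]
ft_force: [0.2, -0.8, 0.6]
opening: 0.079
gripper_force: 0.0
```

Call:
step_arm(
  motion=[
    [-2.5,-2.1,0,0,0,0],
    [-2.7,-2.1,0,0,0,0],
    [0,0,0,0,0,0],
    [0,0,0,0,0,0],
    [0,0,0,0,0,0],
  ],
)

```text
time_s: 19.9
position: [0.4394, -0.0056, 0.2136]
eef_rot: [3.14, 0.0, 1.571]
ft_force: [0.2, 0.7, 1.0]
opening: 0.079
gripper_force: 0.0
```

```bash
python3 -c "
from meas import *
wrist('w6',['blue','orange','yellow'])"
```

```text
tcp [ 0.4396 -0.0051  0.2135] [ 3.14  -0.     1.572] 0.0789 j [ 0.51  0.15 -0.69  2.06  0.12  0.96 -0.24]
blue [280 191] xy 0.4381 -0.005 d 46
blue [440  50] rect [0.5941 0.1167] [0.072 0.099] 9.0
orange [296  87] xy 0.4512 0.0834 d 27
yellow [300 408] xy 0.4609 -0.2571 d 47
yellow [469 364] rect [ 0.6611 -0.2253] [0.026 0.089] 9.9
yellow [ 91 367] rect [ 0.2146 -0.2246] [0.087 0.027] 86.7
yellow [435 276] rect [ 0.6034 -0.1207] [0.086 0.08 ] 84.0
```

View pics/w6.png

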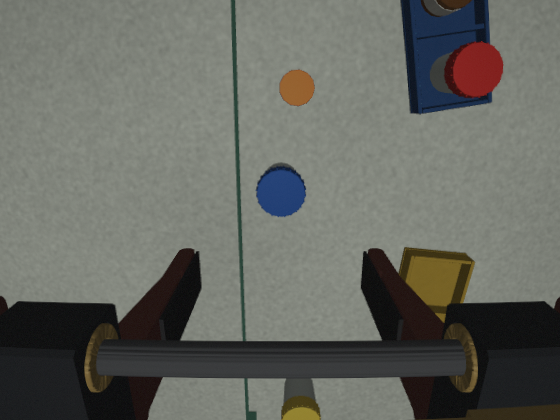

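Call:
step_arm(
  motion=[
    [0,-0.15,3.8,0,0,0],
    [0,0,3.8,0,0,0],
    [0,0,3.8,0,0,0],
    [0,0,3,0,0,0],
    [0,0,2,0,0,0],
  ],
)

```text
time_s: 20.37
position: [0.4366, -0.0044, 0.046]
eef_rot: [-3.139, -0.002, 1.573]
ft_force: [-1.3, 0.3, 0.4]
opening: 0.079
gripper_force: 0.0
```

Call:
step_arm(
  motion=[
    [0,0,1.0,0,0,0],
    [0,0,0.6,0,0,0],
    [0,0,0,0,0,0],
    [0,0,0,0,0,0],
    [0,0,0,0,0,0],
  ],
)

```text
time_s: 20.78
position: [0.4385, -0.0059, 0.0338]
eef_rot: [3.139, 0.0, 1.571]
ft_force: [-0.4, -0.1, 0.2]
opening: 0.0793
gripper_force: 0.0
```

Call:
step_arm(
  motion=[
    [0,0,0,0,0,0],
    [0,0,0,0,0,0],
    [0,0,0,0,0,0],
    [0,0,0,0,0,0],
    [0,0,0,0,0,0],
  ],
  jaw=0,
)

```text
time_s: 21.2
position: [0.4373, -0.0063, 0.0329]
eef_rot: [3.141, 0.0, 1.571]
ft_force: [-0.7, -0.9, -0.4]
opening: 0.0493
gripper_force: 0.0
```

Call:
step_arm(
  motion=[
    [0,0,0,0,0,0],
    [0,0,0,0,0,0],
    [0,0,0,0,0,0],
    [0,0,0,0,0,0],
    [0,0,0,0,0,0],
  ],
)

```text
time_s: 21.62
position: [0.4374, -0.0062, 0.0327]
eef_rot: [3.141, -0.0, 1.571]
ft_force: [1.0, -0.7, 1.7]
opening: 0.0436
gripper_force: 15.0
```

Call:
step_arm(
  motion=[
    [0,0,-1,0,0,0],
    [0,0,-3,0,0,0],
    [0,0,-4,0,0,0],
    [0,0,-4,0,0,0],
    [-2.3,2.03,-2,0,0,0],
  ],
)

```text
time_s: 22.03
position: [0.4561, -0.0249, 0.177]
eef_rot: [3.14, -0.0, 1.578]
ft_force: [0.8, 0.4, -1.0]
opening: 0.0434
gripper_force: 15.0
```

Call:
step_arm(
  motion=[
    [-2.3,2.03,0,0,0,0],
    [-2.3,2.03,0,0,0,0],
    [-2.3,2.03,0,0,0,0],
    [-2.3,2.03,0,0,0,0],
    [-2.3,2.03,0,0,0,0],
  ],
)

```text
time_s: 22.45
position: [0.5592, -0.1453, 0.1731]
eef_rot: [-3.141, -0.0, 1.571]
ft_force: [0.0, -0.5, -1.2]
opening: 0.0436
gripper_force: 15.0
```

Call:
step_arm(
  motion=[
    [-2.3,2.03,0,0,0,0],
    [-2.3,2.03,0,0,0,0],
    [0,0,0,0,0,0],
    [0,0,0,0,0,0],
    [0,0,0,0,0,0],
  ],
)

```text
time_s: 22.87
position: [0.5988, -0.1891, 0.1726]
eef_rot: [-3.14, -0.001, 1.571]
ft_force: [-0.2, 0.8, -1.2]
opening: 0.0435
gripper_force: 15.0
```

```bash
python3 -c "
from meas import *
s=wrist(None,['yellow']); s=snap('scene','s2')
print(proj(s,[.5995,-.19,.004]),proj(s,[.6066,-.122,.004]))"
```

```text
tcp [ 0.5988 -0.1887  0.1728] [-3.141e+00 -1.000e-03  1.572e+00] 0.0435 j [ 0.61  0.51 -0.56  1.69  0.3   1.03 -0.04]
yellow [443 415] rect [ 0.7807 -0.4429] [0.015 0.135] 87.1
yellow [386 361] rect [ 0.7055 -0.3675] [0.018 0.089] 9.3
yellow [174 360] rect [ 0.4886 -0.3679] [0.09  0.018] 81.0
yellow [126 287] xy 0.4647 -0.2659 d 52
yellow [289 146] rect [ 0.6047 -0.1565] [0.139 0.071] 83.8
[168.73708891 307.45078995] [202.06252018 289.26344907]
```

View pics/s2.png

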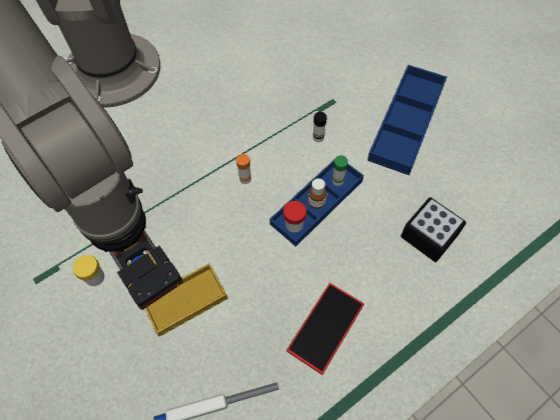

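Red, bottle and green stand in the blue carrier, around (315,195). The yellow carrier (185,300) measures 139 x 71 mm at (0.605,-0.157). Setting the blue pot down.

Call:
step_arm(
  motion=[
    [-0.15,0.2,4,0,0,0],
    [0,0,3.5,0,0,0],
    [0,0,2.5,0,0,0],
    [0,0,1.5,0,0,0],
    [0,0,0.8,0,0,0],
  ],
)

```text
time_s: 23.38
position: [0.6001, -0.1905, 0.0479]
eef_rot: [-3.139, -0.001, 1.572]
ft_force: [-0.4, -0.2, 0.0]
opening: 0.0442
gripper_force: 15.0
```

Call:
step_arm(
  motion=[
    [0,0,0.6,0,0,0],
    [0,0,0.4,0,0,0],
    [0,0,0,0,0,0],
    [0,0,0,0,0,0],
    [0,0,0,0,0,0],
  ],
)

```text
time_s: 23.8
position: [0.6025, -0.1918, 0.0409]
eef_rot: [3.14, 0.001, 1.571]
ft_force: [0.3, 0.3, -0.9]
opening: 0.0438
gripper_force: 15.0
```

Call:
step_arm(
  motion=[
    [0,0,0.25,0,0,0],
    [0,0,0.15,0,0,0],
    [0,0,0,0,0,0],
    [0,0,0,0,0,0],
    [0,0,0,0,0,0],
  ],
)

```text
time_s: 24.22
position: [0.6025, -0.1919, 0.0366]
eef_rot: [3.14, 0.001, 1.571]
ft_force: [-0.0, 0.1, 6.5]
opening: 0.0437
gripper_force: 15.0
```

Call:
step_arm(
  motion=[
    [0,0,0,0,0,0],
    [0,0,0,0,0,0],
    [0,0,0,0,0,0],
    [0,0,0,0,0,0],
    [0,0,0,0,0,0],
  ],
  jaw=80,
)

```text
time_s: 24.63
position: [0.6014, -0.1917, 0.0354]
eef_rot: [-3.141, -0.0, 1.571]
ft_force: [0.2, 0.3, -0.0]
opening: 0.0693
gripper_force: 0.0
```

Call:
step_arm(
  motion=[
    [0,0,-1.5,0,0,0],
    [0,0,-3.5,0,0,0],
    [0,0,-4,0,0,0],
    [0,0,-4,0,0,0],
    [0,0,-4,0,0,0],
  ],
)

```text
time_s: 25.05
position: [0.6013, -0.1913, 0.2085]
eef_rot: [3.141, -0.0, 1.571]
ft_force: [0.7, -0.1, -0.5]
opening: 0.0703
gripper_force: 0.0
```

Call:
step_arm(
  motion=[
    [2.75,-1.5,0,0,0,0],
    [2.75,-1.5,0,0,0,0],
    [2.75,-1.5,0,0,0,0],
    [2.75,-1.5,0,0,0,0],
    [2.75,-1.5,0,0,0,0],
  ],
)

```text
time_s: 25.47
position: [0.5258, -0.0529, 0.2068]
eef_rot: [3.141, 0.001, 1.571]
ft_force: [-0.4, 1.5, 0.0]
opening: 0.07
gripper_force: 0.0
```

Call:
step_arm(
  motion=[
    [2.75,-1.5,0,0,0,0],
    [2.75,-1.5,0,0,0,0],
    [2.75,-1.5,0,0,0,0],
    [2.75,-1.5,0,0,0,0],
    [2.75,-1.5,0,0,0,0],
  ],
)

```text
time_s: 25.88
position: [0.4507, 0.0847, 0.2067]
eef_rot: [3.14, 0.001, 1.571]
ft_force: [0.4, 0.8, 0.2]
opening: 0.0704
gripper_force: 0.0
```

```bash
python3 -c "
from meas import *
bot.snapshot('wrist');bot.snapshot('wrist');bot.snapshot('wrist')
wrist('w7',['orange','red','green'])"
```

```text
tcp [0.4516 0.0838 0.2066] [3.140e+00 1.000e-03 1.573e+00] 0.0702 j [ 0.35  0.21 -0.75  2.03  0.18  0.96 -0.48]
orange [282 200] xy 0.4509 0.084 d 27
red [556 206] rect [0.7352 0.0496] [0.009 0.074] 13.6
red [451 177] xy 0.5988 0.1008 d 50
green [444  11] xy 0.5716 0.2341 d 33
```

Aligned over orange.

Call:
step_arm(
  motion=[
    [0,0,3.5,0,0,0],
    [0,0,3.5,0,0,0],
    [0,0,3.5,0,0,0],
    [0,0,2.5,0,0,0],
    [0,0,1.5,0,0,0],
  ],
)

```text
time_s: 26.5
position: [0.4508, 0.0813, 0.058]
eef_rot: [-3.138, 0.001, 1.568]
ft_force: [-1.2, -0.5, -1.1]
opening: 0.0704
gripper_force: 0.0
```

Call:
step_arm(
  motion=[
    [0,0,0.8,0,0,0],
    [0,0,0.5,0,0,0],
    [0,0,0,0,0,0],
    [0,0,0,0,0,0],
    [0,0,0,0,0,0],
  ],
)

```text
time_s: 26.92
position: [0.4526, 0.0833, 0.0487]
eef_rot: [3.14, -0.0, 1.57]
ft_force: [-0.3, 1.5, 0.0]
opening: 0.0703
gripper_force: 0.0
```

Call:
step_arm(
  motion=[
    [0,0,0,0,0,0],
    [0,0,0,0,0,0],
    [0,0,0,0,0,0],
    [0,0,0,0,0,0],
    [0,0,0,0,0,0],
  ],
  jaw=0,
)

```text
time_s: 27.33
position: [0.4517, 0.0833, 0.0478]
eef_rot: [3.141, 0.0, 1.571]
ft_force: [-0.2, 0.4, 0.6]
opening: 0.0405
gripper_force: 0.0
```

Call:
step_arm(
  motion=[
    [0,0,0,0,0,0],
    [0,0,0,0,0,0],
    [0,0,0,0,0,0],
    [0,0,0,0,0,0],
    [0,0,0,0,0,0],
  ],
)

```text
time_s: 27.75
position: [0.4516, 0.0834, 0.0476]
eef_rot: [-3.142, 0.0, 1.571]
ft_force: [0.1, 0.0, 0.3]
opening: 0.0276
gripper_force: 15.0
```

Call:
step_arm(
  motion=[
    [0,0,-1,0,0,0],
    [0,0,-3,0,0,0],
    [0,0,-4,0,0,0],
    [0,0,-4,0,0,0],
    [-2.3,1.73,-1,0,0,0],
  ],
)

```text
time_s: 28.17
position: [0.4694, 0.0657, 0.1839]
eef_rot: [3.134, -0.002, 1.579]
ft_force: [1.4, 1.0, -1.4]
opening: 0.0276
gripper_force: 15.0
```

Call:
step_arm(
  motion=[
    [-2.3,1.73,0,0,0,0],
    [-2.3,1.73,0,0,0,0],
    [-2.3,1.73,0,0,0,0],
    [-2.3,1.73,0,0,0,0],
    [-2.3,1.73,0,0,0,0],
  ],
)

```text
time_s: 28.58
position: [0.5559, -0.0559, 0.1784]
eef_rot: [3.141, -0.0, 1.571]
ft_force: [0.3, 0.7, -0.4]
opening: 0.0276
gripper_force: 15.0
```

Call:
step_arm(
  motion=[
    [-2.3,1.73,0,0,0,0],
    [-2.3,1.73,0,0,0,0],
    [-2.2,1.73,0,0,0,0],
    [0,0,0,0,0,0],
    [0,0,0,0,0,0],
  ],
)

```text
time_s: 29.0
position: [0.6075, -0.1241, 0.1777]
eef_rot: [-3.141, -0.001, 1.568]
ft_force: [-0.4, -0.2, -0.4]
opening: 0.0275
gripper_force: 15.0
```

```bash
python3 -c "
from meas import *
s=wrist('w8',['yellow']); print(proj(s,[.608,-.123,.004]))"
```

```text
tcp [ 0.607  -0.1224  0.1778] [-3.141e+00 -1.000e-03  1.570e+00] 0.0277 j [ 0.54  0.5  -0.6   1.71  0.32  1.04 -0.17]
yellow [350 361] rect [ 0.6778 -0.3078] [0.012 0.089] 6.1
yellow [211 362] rect [ 0.5335 -0.3076] [0.089 0.013] 84.6
yellow [281 192] rect [ 0.6062 -0.1418] [0.115 0.071] 83.9
[282.58976684 186.16044809]
```

View pics/w8.png

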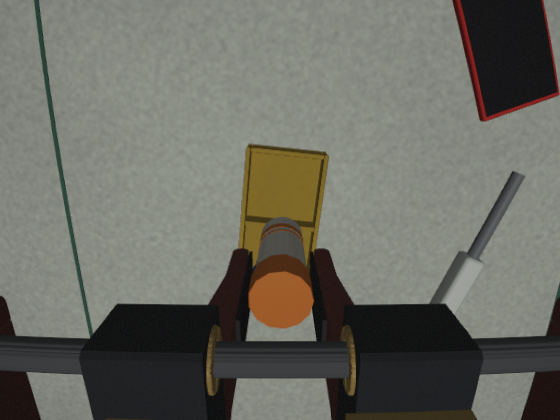

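The compartment spans (247..325, 152..218), with its centre at about (285,186), matching the target. Lowering.

Call:
step_arm(
  motion=[
    [0,0.15,3.5,0,0,0],
    [0,0,3.5,0,0,0],
    [0,0,2.5,0,0,0],
    [0,0,1.4,0,0,0],
    [0,0,0.8,0,0,0],
  ],
)

```text
time_s: 29.47
position: [0.6073, -0.1212, 0.0592]
eef_rot: [-3.139, -0.001, 1.573]
ft_force: [0.2, -0.1, -0.7]
opening: 0.0275
gripper_force: 15.0
```

Call:
step_arm(
  motion=[
    [0,0,0.5,0,0,0],
    [0,0,0.2,0,0,0],
    [0,0,0,0,0,0],
    [0,0,0,0,0,0],
    [0,0,0,0,0,0],
  ],
)

```text
time_s: 29.88
position: [0.6097, -0.1228, 0.0549]
eef_rot: [3.14, 0.0, 1.571]
ft_force: [0.4, -0.3, -0.5]
opening: 0.0277
gripper_force: 15.0
```

Call:
step_arm(
  motion=[
    [0,0,0.2,0,0,0],
    [0,0,0.1,0,0,0],
    [0,0,0,0,0,0],
    [0,0,0,0,0,0],
    [0,0,0,0,0,0],
  ],
)

```text
time_s: 30.3
position: [0.6095, -0.1228, 0.0517]
eef_rot: [3.14, 0.0, 1.571]
ft_force: [-0.6, -0.1, 5.9]
opening: 0.028
gripper_force: 15.0
```

Call:
step_arm(
  motion=[
    [0,0,0,0,0,0],
    [0,0,0,0,0,0],
    [0,0,0,0,0,0],
    [0,0,0,0,0,0],
    [0,0,0,0,0,0],
  ],
  jaw=75,
)

```text
time_s: 30.72
position: [0.6087, -0.1226, 0.0505]
eef_rot: [-3.141, -0.0, 1.571]
ft_force: [-0.4, -0.0, 0.1]
opening: 0.0576
gripper_force: 0.0
```

Call:
step_arm(
  motion=[
    [0,0,-1.5,0,0,0],
    [0,0,-3.5,0,0,0],
    [0,0,-4,0,0,0],
    [0,0,-4,0,0,0],
    [0,0,-4,0,0,0],
  ],
)

```text
time_s: 31.13
position: [0.6085, -0.1223, 0.2236]
eef_rot: [3.141, -0.0, 1.571]
ft_force: [1.4, -0.6, -0.4]
opening: 0.0658
gripper_force: 0.0
```

Call:
step_arm(
  motion=[
    [-3,0,0,0,0,0],
    [-3,0,0,0,0,0],
    [-3,0,0,0,0,0],
    [-3,0,0,0,0,0],
    [-3,0,0,0,0,0],
  ],
)

```text
time_s: 31.55
position: [0.6087, -0.274, 0.2222]
eef_rot: [3.141, 0.0, 1.571]
ft_force: [0.3, 0.4, 0.5]
opening: 0.0657
gripper_force: 0.0
```

Call:
step_arm(
  motion=[
    [-3,0,0,0,0,0],
    [-3,0,0,0,0,0],
    [0,0,0,0,0,0],
    [0,0,0,0,0,0],
    [0,0,0,0,0,0],
  ],
)

```text
time_s: 31.97
position: [0.609, -0.3317, 0.2214]
eef_rot: [3.141, -0.001, 1.571]
ft_force: [0.4, 0.2, -0.3]
opening: 0.066
gripper_force: 0.0
```

```bash
python3 -c "
from meas import *
s=snap('scene'); i=s['img'][80:380,30:430]
cv2.imwrite('pics/s3.png',cv2.resize(i,(800,600))[:,:,::-1]); print(bot.state()['time_s'])"
```

```text
32.0167
```

View pics/s3.png

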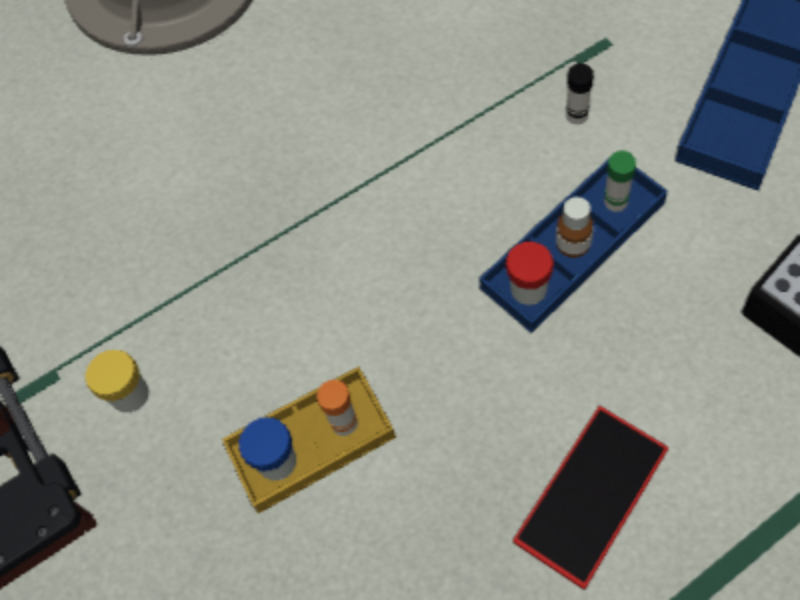

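All five stand upright in their own compartments: red (530,270), bottle (575,228), green (618,180), blue (268,448) and orange (337,405). The yellow pot (115,378) and black tube (578,93) have not moved.

```bash
python3 -c "
from plant import bot
print(bot.finish_job())"
```

```text
the job is handed in; nothing more can be done
None
```

I handed the job in at about 32 s: the final picture shows all five things upright in their own compartments of the right carriers, with the yellow-lidded pot and black-capped tube still standing where they were; the hand-in gave no verdict.

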